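Fit the battery pack and the top deck of the club rover

TASK

The rover stands open on its build stand: take the charged blue battery pack out of the charger and press it down into the two spring clips on the lower deck until both snap round it and it lies fully home, then lower the plywood top deck, hub upward, over the four standoff studs so that it lies flat on all four shoulders (either way round will do). Set both parts in place rather than dropping them, leave the orange pack in the charger, and do not disturb the other things on the table.

Things in the scene. Friction and masses are not known exactly. Their poses are not given: they have to be found in the camera images.
- blue_pack_center (a point): centre of the blue-sleeved cylindrical battery pack with black end caps, 27 mm in diameter, 136 mm long, about 190 g; own x axis along the pack (roll does not matter). It starts lying level in one of the charger's two bays (which one varies), its axis 43.5 mm above the table; nothing but the charger's base lies below its middle 80 mm, so it can be gripped across the middle from above
- orange_pack_center (a point): centre of the orange-sleeved pack of the same shape in the charger's other bay; it stays there
- charger: grey two-bay charger, fixed, origin under its base plate (150 x 150 x 16 mm); x along the bays, which lie at y = -38 and +38 mm; black V-shaped rests hold each pack 48 mm either side of its middle, its underside 30 mm above the table; beyond the +x ends of the packs stands a black housing 46 mm high
- bay (a point): centre of the rover's battery bay, on the axis where a fully seated pack lies; x along bay and rover, y across, z up; 101 mm above the table, 26 mm above the plywood lower deck. Black end cheeks, their tops level with this point, leave 146 mm for the 136 mm pack. Between the two clips (70 mm) nothing stands on the deck within 40 mm either side, so gripper fingers can stay round the pack's middle
- rear_clip (a point): mid-point of one of the two steel spring clips, on the bay axis, 42 mm from bay towards -x; the other is 42 mm towards +x. Each is 14 mm long; its two lips lie 11 mm above the axis, 19 mm apart, with flared lead-ins up to 19 mm above it. A pack laid on the clips rests with its axis about 21 mm too high; a straight push of 13 to 19 N in all opens the fingers and it snaps down onto two saddles
- rover: small four-wheel rover, fixed on a grey build stand; origin on the table under its middle, x towards its nose; 210 x 175 mm; plywood lower deck with its top at 75 mm, black wheels 65 mm across outside it, distance sensor on the nose
- hub_center (a point): centre of the white control hub fixed on the middle of the plywood top deck, half-way up the hub: x along the deck, z up. Hub 56 mm (x) by 44 mm (y) by 40 mm high; grip it across its 44 mm width. The deck's upper face is 20 mm and its underside 25 mm below this point. It starts flat on the table, hub upward
- deck_under (a point): middle of the top deck's underside, 25 mm below hub_center; axes as the deck's. The deck is 165 x 116 x 5 mm (about 240 g with the hub), with four 11 mm through holes near its corners, 132 mm apart along x and 90 mm apart along y, centred on this point
- deck_seat (a point): where deck_under lies when the deck is fully seated: level with the shoulders of the four standoffs, 123 mm above the table, straight above bay; axes as the rover's. The aluminium standoffs, 16 mm in diameter, stand 132 mm apart along x and 90 mm along y; on each a 7 mm brass stud rises 14 mm above the shoulder, tapered over its last 6 mm
- blue_pack: the blue pack as a whole; its origin is blue_pack_center
- top_deck: the top deck with its hub; its origin is deck_under
- paper_cup: white paper cup 80 mm across, 95 mm high, at the back of the table; origin under its foot; stays
- screwdriver: red-handled screwdriver, 180 mm, lying near the robot on the left; stays
- spare_wheel: spare black rover wheel 65 mm across, 26 mm thick, lying flat near the robot on the right; origin under it; stays
- tape_roll: yellow roll of tape 90 mm across, 24 mm high, lying flat at the back; stays
- wrench: steel wrench, 150 mm, lying at the back; stays
- paper_plate: white paper plate 220 mm across, 20 mm high, lying on the left side of the table; stays
Mind the look-alikes: they are no part of the job. Of the things that look like the blue_pack, the smaller one is meant.

How it is judged:
By the outcome, as a careful person would: the job done as asked, in the order asked, and still so for the second after the job is handed in, with the robot touching nothing.
It also fails if it takes over 64 s, if anything falls off the work surface, if the arm or the gripper's body presses on something with over 40 N, if the wrist force passes 120 N, or if a joint passes its speed limit or range.

ROBOT

A 7-joint arm with a two-finger parallel gripper is mounted at the origin on the work surface. World frame = base frame: x ahead of the robot, y to its left, z up, the work surface at z = 0. Lengths are in mm, angles in rad, forces in N, time in s.
With the tool pointing down it reaches from about 350 to 900 mm from the base axis. Payload 8.1 kg.
Tool frame: the origin (TCP) lies on the centre line of the jaws, within the pads' length; the fingertips stand 17 mm ahead of it and the grasp point (between the pads) lies 2 mm behind it (tips_ahead is the distance from the TCP to the fingertips, in mm); z points along the fingers, y is the line along which they close (so a half turn about z gives the same grasp; the last joint's range is limited). The gripper opens to 85 mm and grips with 20 to 120 N. Pads are 22 mm wide; open, the fingers measure 114 mm over their backs; the gripper's body (76 mm by 85 mm) begins 54 mm behind the grasp point. The pads swing forward as they close: fully open they stand 13 mm farther back than shut.
Start: joints at [-1.345, 0.434, 0.025, 1.573, -0.012, 1.134, -0.075], TCP at [201.844, 591.523, 248.323] pointing down, gripper open.
Joint ranges: [-2.62, 2.62], [-0.44, 2.09], [-1.27, 1.32], [0.08, 2.57], [-1.32, 4.46], [0.12, 2], [-2.74, 2.74]. Speed limits (rad/s): [2.22, 2.22, 3.01, 3.01, 3.14, 3.14, 3.14].

INTERFACE

Orientations are given as [roll, pitch, yaw] about the fixed x, y, z axes, in that order (R = Rz(yaw) Ry(pitch) Rx(roll)).
In Python, from cell import state, capture, job_done, tips_ahead gives the robot as it stands.
- The arm moves only by the shell command python3 -m inch 'ROWS' [FORCE]. ROWS is JSON, a list that holds one entry, the list of rows, each a list of 7 numbers: the finger opening in m, from 0 to 0.0854, then the shift along the world's x, y, z in m, then the turn, a rotation vector about the world's x, y, z in rad. In form: [[[jaw, x, y, z, rx, ry, rz], ...]]. A call has 1 to 10 rows; each row is the pose to reach, as a shift and turn from the pose commanded when the call began; what a row does not reach only later rows make up. A row lasts 1/10 s, in which the tool goes at most 50 mm and 8.59 degrees, less where a joint would pass 70% of its speed; a pose out of reach is approached as far as the arm can. A call with a gripper value outside its range is refused whole. The fingers move at their own pace and stop on an object; FORCE is the grip in N (left out, the last holds). Time passes only in rows, so rows that repeat a pose let the fingers close. It gives the time, the measured TCP pose, the force, the opening and the grip force at its end, in the units of the state.
- state(): the state, without advancing time (a new reading comes with each control period).
- capture(name): name is "scene" or "top" or "wrist"; returns a dict with "img" (384x512x3 uint8, red, green, blue), "depth" (384x512 float32, mm along the optical axis (not along the pixel's ray), 0 where there is no reading), "K" (3x3 intrinsics, pixels), "distortion" ([k1, k2, p1, p2, k3] as OpenCV has them; the pictures are not rectified), "extrinsics" (4x4, takes a point from camera to world coordinates). Camera axes: x right, y down, z forward; pixel columns grow to the right and rows downward; lengths in mm; the calibration is good to about 2 mm. A picture is of the moment at which its call begins.
- job_done(): hands the job in; it is judged then, once.
The state is a dict: "time_s": time; "qpos": joint angles; "joint_vel": joint speeds; "joint_efforts": joint torques, N m; "tcp_pos": TCP position; "tcp_rot": TCP orientation; "wrist_force": force on the tool from outside, world axes, zero at the start; "wrist_torque": the same for the moment, N m; "width": opening from 0.0 (shut) to 1.0 (fully open); "grip_force": force on a finger pad.
Only numpy, scipy, OpenCV 4.12 (cv2) and the standard library are available. Lean on these libraries where they do the work, as an engineer would, in place of code of your own. Each camera call takes 0.05 s, during which the arm holds its last target. There are 200 camera calls.

## Working session

There is one attempt and no reset: what is moved stays moved. The work goes in short steps, Python scripts to look and compute and a shell command to move; the robot and the scene stay as the last step left them, time stands still between calls to the robot, and variables do not carry over. Pictures are saved under pics/ and viewed, at most 10 in all, crops included, and the job is handed in when it is done.

```bash
ls; mkdir -p pics; cat > h.py <<'E'
import numpy as np,cv2
from cell import state,capture
def load(n):
    d=np.load(f'{n}.npz');return {k:d[k] for k in d.files}
def snap(n,tag):
    c=capture(n);np.savez(f'{tag}.npz',**{k:np.array(v) for k,v in c.items()})
    cv2.imwrite(f'pics/{tag}.png',c['img'][:,:,::-1]);return load(tag)
def rays(c,uv):
    uv=np.asarray(uv,float).reshape(-1,1,2)
    p=cv2.undistortPoints(uv,c['K'],c['distortion'])[:,0]
    d=np.c_[p,np.ones(len(p))]@c['extrinsics'][:3,:3].T
    return c['extrinsics'][:3,3],d
def plane(c,uv,z):
    o,d=rays(c,uv);return o+d*((z-o[2])/d[:,2])[:,None]
def cloud(c):
    v,u=np.mgrid[:c['img'].shape[0],:c['img'].shape[1]]
    o,d=rays(c,np.c_[u.ravel(),v.ravel()])
    return (o+d*c['depth'].ravel()[:,None].astype(float)).reshape(*u.shape,3)
E
python3 - <<'E'
from h import *
for n in('top','scene'):
    c=snap(n,n+'0');print(n,c['extrinsics'].round(2).tolist(),c['K'].round(1).tolist(),c['distortion'])
a=cv2.imread('pics/top0.png');b=cv2.imread('pics/scene0.png')
print(state())
E
```

```text
pics
top [[-0.02, -1.0, 0.06, 445.29], [-1.0, 0.02, 0.01, 117.78], [-0.01, -0.06, -1.0, 1556.29], [0.0, 0.0, 0.0, 1.0]] [[459.5, 0.0, 261.1], [0.0, 459.5, 191.6], [0.0, 0.0, 1.0]] [0.03715889 0.         0.         0.         0.        ]
scene [[0.42, 0.61, -0.67, 1631.8], [0.91, -0.29, 0.31, -406.47], [0.0, -0.74, -0.68, 1205.86], [0.0, 0.0, 0.0, 1.0]] [[481.1, 0.0, 254.4], [0.0, 481.1, 200.2], [0.0, 0.0, 1.0]] [0.03288477 0.         0.         0.         0.        ]
{'time_s': 0.1, 'qpos': array([-1.34460733,  0.43514625,  0.02495765,  1.5739926 , -0.0115759 ,
        1.13398428, -0.07511644]), 'joint_vel': array([-1.44681029e-03, -3.39950229e-03,  1.26557749e-03, -3.20685919e-03,
       -1.51211193e-03, -1.17150842e-03, -9.80473045e-05]), 'joint_efforts': array([ 2.49291770e-03, -6.71749878e+01,  1.02736820e+00, -3.16903746e+01,
        1.57617830e-02,  7.17353352e-03,  1.01906571e-05]), 'tcp_pos': array([201.72133464, 591.11120069, 247.61384912]), 'tcp_rot': array([-3.14021389e+00,  1.41554914e-04,  2.81274272e+00]), 'wrist_force': array([ 0.10434509, -0.23607739, -0.57609009]), 'wrist_torque': array([-0.0192501 , -0.07680787,  0.00821889]), 'grip_force': 0.0, 'width': 0.9981555496312672}
```

View pics/top0.png

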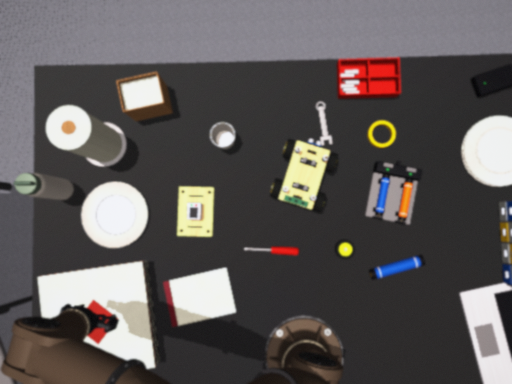

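View pics/scene0.png

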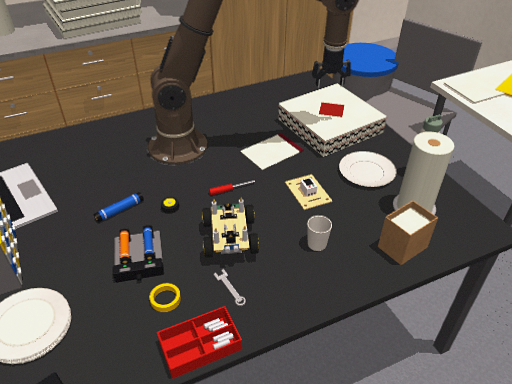

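The top view shows several candidates for the pack: blue in the charger (383,196), orange in the charger (405,200), and a larger loose blue cylinder (397,267). The charger one is smaller and fits the description. The deck is at (196,211) and the rover at (306,176).

```bash
python3 - <<'E'
from h import *
c=load('top0');P=cloud(c);hsv=cv2.cvtColor(c['img'],cv2.COLOR_RGB2HSV)
def comp(m,box):
    k=np.zeros(m.shape,bool);u0,v0,u1,v1=box;k[v0:v1,u0:u1]=m[v0:v1,u0:u1];return k
def blob(name,m,z):
    cs=max(cv2.findContours(m.astype(np.uint8),0,1)[0],key=cv2.contourArea)
    w=plane(c,cs[:,0],z)[:,:2].astype(np.float32);(x,y),(a,b),t=cv2.minAreaRect(w)
    bx=cv2.boxPoints(((x,y),(a,b),t));e=[bx[1]-bx[0],bx[2]-bx[1]];L=max(e,key=np.linalg.norm)
    print(name,'xy',round(x,1),round(y,1),'size',round(a),round(b),'yaw',round(np.arctan2(L[1],L[0])%np.pi,4),'z med',np.median(P[m][:,2]).round(1))
H,S,V=[hsv[...,i].astype(int) for i in range(3)]
blue=(H>100)&(H<130)&(S>120)&(V>60);org=(H<20)&(S>150)&(V>120)
blob('blue',comp(blue,(370,165,397,225)),50);blob('orange',comp(org,(393,170,420,225)),50);blob('decoy',comp(blue,(360,250,430,285)),25)
ply=(H>18)&(H<40)&(S>40)&(V>110)
blob('deck',comp(ply,(170,180,220,245)),5)
blob('rover',comp(ply,(275,130,335,215)),75)
hub=comp((S<40)&(V>100),(184,198,210,226))&(P[...,2]>30)
blob('hub',hub,45)
I=c['img'][:,:,::-1]
A=cv2.resize(I[130:220,265:355],(500,500),interpolation=cv2.INTER_CUBIC)
w=np.hstack([A,np.zeros((500,10,3),np.uint8)+255,cv2.resize(I[155:230,360:427],(290,325),interpolation=cv2.INTER_CUBIC).copy() if 0 else cv2.resize(I[155:285,360:430],(270,500),interpolation=cv2.INTER_CUBIC)])
cv2.imwrite('pics/crop1.png',w)
E
```

```text
blue xy 522.6 -265.9 size 28 120 yaw 2.9327 z med 53.0
orange xy 498.1 -337.9 size 27 101 yaw 2.9175 z med 52.4
decoy xy 286.2 -313.4 size 40 117 yaw 1.8275 z med 30.7
deck xy 485.0 353.4 size 124 171 yaw 3.0919 z med 3.5
rover xy 593.2 -11.2 size 117 206 yaw 2.8083 z med 74.0
hub xy 484.6 350.8 size 43 56 yaw 3.0571 z med 44.1
```

View pics/crop1.png

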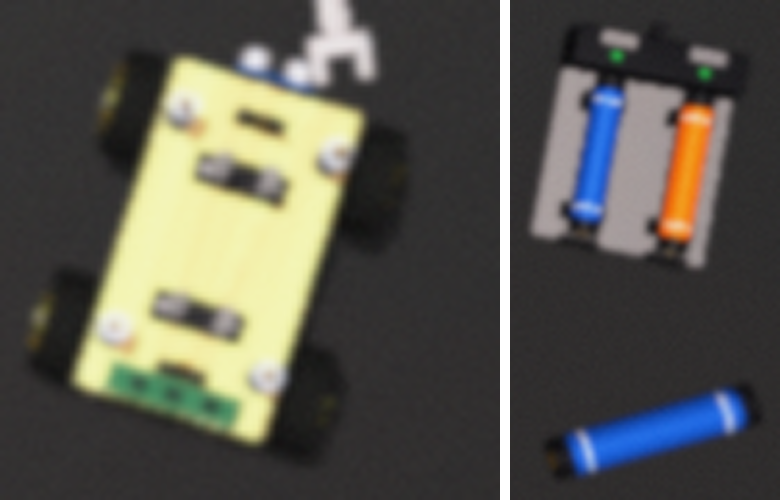

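The crop confirms it. The blue pack lies in the left bay next to the orange one, and the loose blue cylinder at the lower right is larger, so it is the look-alike. Rover clips and standoffs are visible. I'll move over the rover for a close look first, then on to the charger.

```bash
python3 -m inch '[[[0.085,0.34,-0.56,0.08,0,0,0],[0.085,0.34,-0.56,0.08,0,0,0],[0.085,0.34,-0.56,0.08,0,0,0],[0.085,0.34,-0.56,0.08,0,0,0],[0.085,0.34,-0.56,0.08,0,0,0],[0.085,0.34,-0.56,0.08,0,0,0],[0.085,0.34,-0.56,0.08,0,0,0],[0.085,0.34,-0.56,0.08,0,0,0],[0.085,0.34,-0.56,0.08,0,0,0],[0.085,0.34,-0.56,0.08,0,0,0]]]' 40
```

```text
time_s: 1.1
tcp_pos: [459.9, 165.3, 309.1]
tcp_rot: [3.141, -0.0, 2.813]
wrist_force: [1.0, 0.6, 0.2]
width: 0.995
grip_force: 0.0
```

```bash
python3 -m inch '[[[0.085,0.08,-0.18,0.03,0,0,0],[0.085,0.08,-0.18,0.03,0,0,0],[0.085,0.08,-0.18,0.03,0,0,0],[0.085,0.08,-0.18,0.03,0,0,0],[0.085,0.08,-0.18,0.03,0,0,0],[0.085,0.08,-0.18,0.03,0,0,0],[0.085,0.08,-0.18,0.03,0,0,0]]]' && python3 - <<'E'
from h import *
c=snap('wrist','w1');print(c['extrinsics'].round(3).tolist(),c['K'].round(0).tolist())
E
```

```text
time_s: 1.8
tcp_pos: [538.9, -11.4, 338.4]
tcp_rot: [3.141, -0.001, 2.814]
wrist_force: [0.2, -0.2, -0.1]
width: 0.995
grip_force: 0.0
[[0.321, 0.898, 0.301, 460.341], [0.947, -0.304, -0.102, 15.093], [0.0, 0.318, -0.948, 465.425], [0.0, 0.0, 0.0, 1.0]] [[271.0, 0.0, 259.0], [0.0, 271.0, 196.0], [0.0, 0.0, 1.0]]
```

View pics/w1.png

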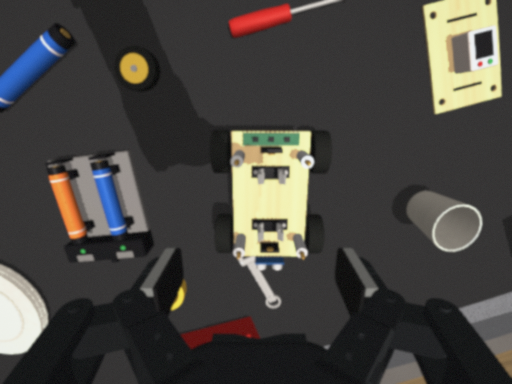

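Wrist view: rover centred near (270,195), its four standoffs at about (238,158), (307,161), (240,253) and (302,252). The blue pack is at (108,197), and the deck at (465,52) has four open holes. Next I'll measure from this depth image.

```bash
cat > m.py <<'E'
from h import *
import sys
from scipy import ndimage as nd
def masks(c):
    hsv=cv2.cvtColor(c['img'],cv2.COLOR_RGB2HSV);H,S,V=[hsv[...,i].astype(int) for i in range(3)]
    return dict(blue=(H>100)&(H<130)&(S>120)&(V>50),org=(H<20)&(S>150)&(V>100),ply=(H>18)&(H<40)&(S>40)&(V>110))
def rect(c,m,z,name):
    cs=max(cv2.findContours(m.astype(np.uint8),0,1)[0],key=cv2.contourArea)
    w=plane(c,cs[:,0],z)[:,:2].astype(np.float32);(x,y),s,t=cv2.minAreaRect(w)
    bx=cv2.boxPoints(((x,y),s,t));e=[bx[1]-bx[0],bx[2]-bx[1]];L=max(e,key=np.linalg.norm)
    print(name,round(x,1),round(y,1),np.round(s,1),'yaw',round(np.arctan2(L[1],L[0])%np.pi,4))
E
python3 - <<'E'
from m import *
c=load('w1');P=cloud(c);M=masks(c);Z=P[...,2]
def near(x,y,r):return np.hypot(P[...,0]-x,P[...,1]-y)<r
for n,m,x,y in(('blue',M['blue'],522,-266),('org',M['org'],498,-338)):
    q=m&near(x,y,80);p=P[q];top=p[p[:,2]>np.percentile(p[:,2],60)]
    rect(c,nd.binary_opening(q),50,n);print(' cloud top',top.mean(0).round(1),np.percentile(p[:,2],[50,95]).round(1))
q=M['ply']&near(593,-11,140);rect(c,nd.binary_closing(q,iterations=4),75,'rover ply')
q=(Z>112)&(Z<145)&near(593,-11,110);l,n=nd.label(q)
for i in range(1,n+1):
    k=l==i
    if k.sum()>5:
        v,u=np.nonzero(k);print(k.sum(),'px',u.mean().round(1),v.mean().round(1),P[k].mean(0).round(1),P[k][:,2].max().round(1))
q=(Z>95)&(Z<112)&near(593,-11,110);print(q.sum())
E
```

```text
blue 524.1 -266.5 [30.6 88.8] yaw 2.9456
 cloud top [ 520.9 -267.9   58. ] [56.  58.9]
org 505.7 -340.9 [34.2 88.7] yaw 2.9223
 cloud top [ 503.5 -341.7   57.8] [55.3 58.8]
rover ply 593.7 -12.0 [116.1 204.3] yaw 2.8124
142 px 236.7 160.2 [514.  -32.4 125.4] 139.3
137 px 306.2 160.8 [543.   50.9 125.5] 139.7
84 px 260.2 177.5 [546.7 -12.  118.6] 122.9
86 px 281.7 177.7 [556.1  14.8 118.5] 123.1
77 px 260.1 234.4 [625.8 -38.8 118.2] 122.3
74 px 279.9 234.4 [634.9 -12.2 118.2] 123.7
139 px 238.7 250.4 [637.1 -74.8 124.2] 139.3
138 px 300.8 250.5 [666.    9.1 124.1] 139.1
496
```

```bash
python3 -m inch '[[[0.055,-0.017,-0.255,-0.138,0,0,0.12],[0.055,-0.017,-0.255,-0.138,0,0,0.12],[0.055,-0.017,-0.255,-0.138,0,0,0.12],[0.055,-0.017,-0.255,-0.138,0,0,0.12],[0.055,-0.017,-0.255,-0.138,0,0,0.12],[0.055,-0.017,-0.255,-0.138,0,0,0.12],[0.055,-0.017,-0.255,-0.138,0,0,0.12],[0.055,-0.017,-0.255,-0.138,0,0,0.12]]]' && python3 - <<'E'
from m import *
c=snap('wrist','w2');P=cloud(c);M=masks(c)
for n,m,x,y in(('blue',M['blue'],522,-266),('org',M['org'],498,-338)):
    q=nd.binary_opening(m&(np.hypot(P[...,0]-x,P[...,1]-y)<90));p=P[q]
    rect(c,q,52,n);print(' cloud',np.percentile(p[:,2],[50,95]).round(1),p[p[:,2]>55.5].mean(0).round(1))
E
```

```text
time_s: 2.65
tcp_pos: [522.2, -266.9, 200.2]
tcp_rot: [3.141, -0.002, 2.933]
wrist_force: [0.1, -0.1, -0.7]
width: 0.642
grip_force: 0.0
blue 523.0 -269.9 [26.6 88.8] yaw 2.9331
 cloud [56.6 58.7] [ 517.8 -268.5   58.5]
org 506.2 -341.3 [27.2 90.1] yaw 2.9175
 cloud [56.4 58.8] [ 500.  -341.5   57.4]
```

View pics/w2.png

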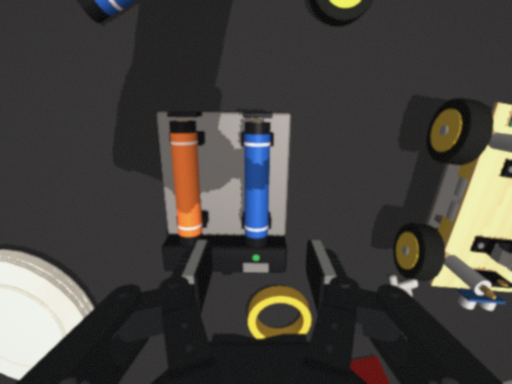

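Blue pack sleeve in the wrist view runs from (257,135) to (257,237), aligned with the jaws. The orange pack is at (186,180), clear of the left finger.

```bash
python3 -m inch '[[[0.055,-0.001,-0.0025,-0.05,0,0,0],[0.055,-0.001,-0.0025,-0.1,0,0,0],[0.055,-0.001,-0.0025,-0.135,0,0,0],[0.055,-0.001,-0.0025,-0.15,0,0,0],[0.055,-0.001,-0.0025,-0.158,0,0,0],[0.055,-0.001,-0.0025,-0.158,0,0,0],[0.02,-0.001,-0.0025,-0.158,0,0,0],[0.02,-0.001,-0.0025,-0.158,0,0,0],[0.02,-0.001,-0.0025,-0.158,0,0,0],[0.02,-0.001,-0.0025,-0.158,0,0,0]]]' 80
```

```text
time_s: 3.7
tcp_pos: [522.8, -269.6, 45.0]
tcp_rot: [3.14, 0.003, 2.933]
wrist_force: [-1.0, 4.3, 10.1]
width: 0.291
grip_force: 77.9
```

```bash
python3 -m inch '[[[0.02,0,0,0,0,0,0],[0.02,0,0,0.01,0,0,0],[0.02,0,0,0.03,0,0,0],[0.02,0,0,0.07,0,0,0],[0.02,0,0,0.12,0,0,0],[0.02,0,0,0.17,0,0,0],[0.02,0,0,0.17,0,0,0],[0.02,0,0,0.17,0,0,0]]]' && python3 - <<'E'
from m import *
c=snap('wrist','w3');P=cloud(c);M=masks(c)
s=state();q=nd.binary_opening(M['blue']&(np.hypot(P[...,0]-522,P[...,1]+268)<90))
for z in(205,215):rect(c,q,z,'blue')
p=P[q];print(s['tcp_pos'],s['width'],s['wrist_force'],np.percentile(p[:,2],[5,50,95]))
E
```

```text
time_s: 4.5
tcp_pos: [521.9, -270.7, 215.1]
tcp_rot: [-3.141, 0.004, 2.932]
wrist_force: [-0.4, -0.2, -1.7]
width: 0.288
grip_force: 78.7
blue 533.3 -272.8 [ 29.9 103.4] yaw 2.9213
blue 526.4 -271.4 [27.7 95.8] yaw 2.9213
[ 521.1521375  -270.10691465  213.39830385] 0.2850566604131108 [-0.88898674 -0.27842456 -1.87479683] [220.92215835 226.67374345 228.62282807]
```

View pics/w3.png

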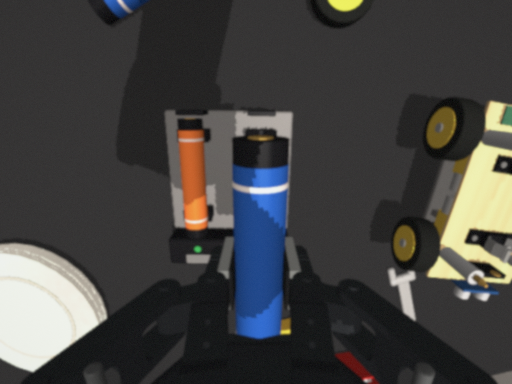

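The pack is held level across its middle at (260,250), and the orange pack is still in its bay. I'll work out where the pack sits in the hand.

```bash
python3 - <<'E'
from m import *
c=load('w3');P=cloud(c);M=masks(c)
q=M['blue']&(np.hypot(P[...,0]-522,P[...,1]+268)<90)&(P[...,2]>200)
a=np.array([np.cos(2.932),np.sin(2.932)])*-1 # towards +x
T=np.array([521.1,-270.1])
s=(P[...,:2]-T)@a;l=(P[...,:2]-T)@np.array([-a[1],a[0]])
for lo in range(-60,40,10):
    k=q&(s>lo)&(s<lo+10)
    if k.sum()>20:
        t=P[k][:,2];pk=k&(P[...,2]>np.percentile(t,70));print(lo,k.sum(),np.percentile(t,[50,90,97]).round(1),l[k].mean().round(2),l[pk].mean().round(2), l[k].min().round(1),l[k].max().round(1))
hsv=cv2.cvtColor(c['img'],cv2.COLOR_RGB2HSV)
col=M['blue'][:,258:262].mean(1);print([(v,round(x,2)) for v,x in enumerate(col) if 155<v<205])
for v in(165,184,193):print(v,(plane(c,[[260,v]],228.6)[0,:2]-T)@a)
c2=load('w2');T2=np.array([521.5,-269.7])
col=masks(c2)['blue'][:,256:259].mean(1);print([v for v in range(125,245) if col[v]>.5])
for v in(135,141,146,228,232,237):print(v,(plane(c2,[[257,v]],57)[0,:2]-T2)@a)
E
```

```text
-60 832 [226.6 228.2 228.7] 0.06 0.03 -12.4 12.8
-50 707 [226.7 228.3 228.9] -0.0 0.03 -12.7 12.7
-40 1032 [226.7 228.3 228.7] -0.04 -0.22 -12.5 12.8
-30 966 [226.6 228.2 228.7] -0.08 -0.22 -13.5 13.0
-20 980 [226.8 228.6 273.7] -0.47 -0.49 -13.7 12.7
-10 832 [226.8 228.3 228.8] -0.22 -0.33 -12.9 12.0
0 783 [226.7 228.3 228.8] -0.41 -0.14 -13.0 12.0
10 707 [226.7 228.3 228.6] -0.67 -0.66 -13.5 12.7
20 678 [226.6 228.2 228.7] -0.6 -0.56 -13.7 12.8
30 526 [226.5 228.1 228.5] -0.7 -0.8 -14.0 12.6
[(156, np.float64(0.0)), (157, np.float64(0.0)), (158, np.float64(0.0)), (159, np.float64(0.0)), (160, np.float64(0.0)), (161, np.float64(0.0)), (162, np.float64(0.0)), (163, np.float64(0.0)), (164, np.float64(0.0)), (165, np.float64(0.0)), (166, np.float64(0.0)), (167, np.float64(0.0)), (168, np.float64(1.0)), (169, np.float64(1.0)), (170, np.float64(1.0)), (171, np.float64(1.0)), (172, np.float64(1.0)), (173, np.float64(1.0)), (174, np.float64(1.0)), (175, np.float64(1.0)), (176, np.float64(1.0)), (177, np.float64(1.0)), (178, np.float64(1.0)), (179, np.float64(1.0)), (180, np.float64(1.0)), 
[... 572 characters left out ...]
))]
165 -58.011859412287265
184 -49.60451276187357
193 -45.48606408283639
[134, 135, 136, 137, 138, 139, 140, 141, 142, 147, 148, 149, 150, 151, 152, 153, 154, 155, 156, 157, 158, 159, 160, 161, 162, 163, 164, 165, 166, 167, 168, 169, 170, 171, 172, 173, 174, 175, 176, 177, 178, 179, 180, 181, 182, 183, 184, 185, 186, 187, 188, 189, 190, 191, 192, 193, 194, 195, 196, 197, 198, 199, 200, 201, 202, 203, 204, 205, 206, 207, 208, 209, 210, 211, 212, 213, 214, 215, 216, 217, 218, 219, 220, 221, 222, 223, 224, 225, 226, 227, 232, 233, 234, 235, 236, 237, 238, 239]
135 -55.377533576792835
141 -49.536975688672314
146 -44.6137928949676
228 44.76162168391979
232 49.61263780645598
237 55.75211447467344
```

```bash
python3 -m inch '[[[0.02,0.049,0.16,0.027,0,0,-0.113],[0.02,0.049,0.16,0.027,0,0,-0.113],[0.02,0.049,0.16,0.027,0,0,-0.113],[0.02,0.049,0.16,0.027,0,0,-0.113],[0.02,0.049,0.16,0.027,0,0,-0.113],[0.02,0.049,0.16,0.027,0,0,-0.113],[0.02,0.049,0.16,0.027,0,0,-0.113]]]' && python3 - <<'E'
from m import *
c=snap('wrist','w4')
def bay(c):
    P=cloud(c);Z=P[...,2];print('cam',c['extrinsics'][:3,3].round(0))
    near=np.hypot(P[...,0]-592,P[...,1]+12)<100
    yaw=-.332;f=np.array([np.cos(yaw),np.sin(yaw)]);n=np.array([-f[1],f[0]])
    for zr in((128,142),(113,127)):
        l,k=nd.label((Z>zr[0])&(Z<zr[1])&near)
        for i in range(1,k+1):
            m=l==i
            if m.sum()>8:
                p=P[m];d=p[:,:2]-[592,-12];s=d@f;t=d@n
                print(zr,m.sum(),'f %.1f n %.1f'%(s.mean(),t.mean()),'f-range',np.percentile(s,[2,98]).round(1),'n-range',np.percentile(t,[2,98]).round(1),'z',np.percentile(p[:,2],[5,50,95]).round(1))
bay(load('w1'));bay(c);print(state()['tcp_pos'],state()['tcp_rot'])
E
```

```text
time_s: 5.25
tcp_pos: [569.4, -111.9, 239.1]
tcp_rot: [-3.14, -0.002, 2.817]
wrist_force: [0.4, 0.2, -1.8]
width: 0.294
grip_force: 78.9
cam [460.  15. 465.]
(128, 142) 27 f -66.9 n -44.9 f-range [-69.4 -63.7] n-range [-47.6 -42.5] z [129.9 134.9 138.3]
(128, 142) 29 f -66.7 n 44.0 f-range [-69.5 -62.6] n-range [41.6 46.8] z [130.1 133.8 138.7]
(128, 142) 28 f 64.4 n -45.1 f-range [62.5 66.9] n-range [-48.1 -42.4] z [129.3 133.6 138.9]
(128, 142) 28 f 64.5 n 44.6 f-range [62.6 66.7] n-range [41.8 47.5] z [129.  133.9 138.7]
(113, 127) 114 f -67.2 n -44.7 f-range [-73.6 -59.2] n-range [-52.2 -38.1] z [115.7 123.9 125.1]
(113, 127) 104 f -66.8 n 43.4 f-range [-72.9 -58.6] n-range [37.1 52.4] z [115.5 124.2 125.2]
(113, 127) 82 f -42.9 n -14.8 f-range [-50.4 -35.5] n-range [-19. -11.] z [114.4 119.  122.4]
(113, 127) 85 f -42.8 n 13.7 f-range [-50.2 -35.1] n-range [ 9.9 18. ] z [114.  118.6 122.3]
(113, 127) 76 f 40.7 n -14.3 f-range [33.2 48.7] n-range [-18.7 -10.1] z [114.  118.7 121.6]
(113, 127) 71 f 40.9 n 14.0 f-range [33.8 48.6] n-range [ 9.8 18.3] z [114.9 118.7 122. ]
(113, 127
[... 714 characters left out ...]
.4] n-range [36.5 50.6] z [113.9 123.8 125.6]
(113, 127) 139 f -42.0 n -15.2 f-range [-50.1 -33.4] n-range [-18.9 -10.3] z [114.2 119.9 122.5]
(113, 127) 225 f -41.9 n 13.2 f-range [-49.8 -34.2] n-range [ 9.6 18.1] z [113.9 118.2 122.1]
(113, 127) 109 f 40.7 n -14.6 f-range [33.8 48.9] n-range [-18.2 -10. ] z [114.8 119.6 122.1]
(113, 127) 181 f 41.5 n 13.4 f-range [34.2 49.3] n-range [ 9.3 18. ] z [113.7 118.2 122. ]
(113, 127) 205 f 63.2 n -46.2 f-range [58.2 72.5] n-range [-52.7 -37.6] z [114.4 123.8 125.8]
(113, 127) 222 f 64.0 n 42.1 f-range [58.6 73. ] n-range [36.8 51.6] z [114.  123.3 125.3]
[ 569.4924418  -111.96873977  239.28173586] [-3.14056226e+00 -1.17839725e-03  2.81704230e+00]
```

View pics/w4.png

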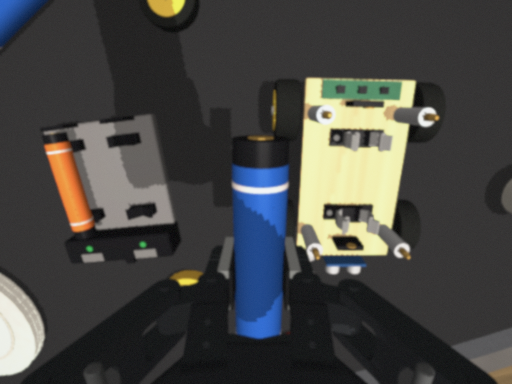

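Wrist view: the rover sits to the right of the held pack, clips at (360,140) and (347,214), studs clear. Bay centre comes out at about (591.7, -12.2), yaw -0.330. Moving over it.

```bash
python3 -m inch '[[[0.02,0.0113,0.05,0,0,0,0.004],[0.02,0.0223,0.1,0,0,0,0.004],[0.02,0.0223,0.1,-0.04,0,0,0.004],[0.02,0.0223,0.1,-0.08,0,0,0.004],[0.02,0.0223,0.1,-0.1,0,0,0.004],[0.02,0.0223,0.1,-0.11,0,0,0.004],[0.02,0.0223,0.1,-0.11,0,0,0.004],[0.02,0.0223,0.1,-0.11,0,0,0.004]]]'
```

```text
time_s: 6.1
tcp_pos: [593.4, -11.1, 130.9]
tcp_rot: [3.141, 0.001, 2.822]
wrist_force: [0.1, -0.4, -0.8]
width: 0.293
grip_force: 79.1
```

```bash
python3 -m inch '[[[0.02,-0.001,-0.0006,0,0,0,0],[0.02,-0.001,-0.0006,0,0,0,0]]]';  python3 -m inch '[[[0.02,0,0,-0.004,0,0,0],[0.02,0,0,-0.006,0,0,0],[0.02,0,0,-0.006,0,0,0]]]'
```

```text
time_s: 6.3
tcp_pos: [592.3, -11.1, 131.1]
tcp_rot: [3.141, 0.002, 2.823]
wrist_force: [-0.3, -0.1, -1.4]
width: 0.288
grip_force: 79.1
time_s: 6.6
tcp_pos: [591.8, -11.4, 124.0]
tcp_rot: [-3.141, 0.001, 2.823]
wrist_force: [1.1, -2.1, -0.5]
width: 0.289
grip_force: 79.3
```

Well positioned. Pressing down slowly.

```bash
python3 -m inch '[[[0.02,0,-0.0003,-0.003,0,0,0],[0.02,0,-0.0003,-0.005,0,0,0],[0.02,0,-0.0003,-0.007,0,0,0],[0.02,0,-0.0003,-0.007,0,0,0]]]';  python3 -m inch '[[[0.02,0,0,-0.002,0,0,0],[0.02,0,0,-0.004,0,0,0],[0.02,0,0,-0.006,0,0,0],[0.02,0,0,-0.006,0,0,0]]]'
```

```text
time_s: 7.0
tcp_pos: [593.1, -11.6, 118.2]
tcp_rot: [3.141, 0.003, 2.823]
wrist_force: [0.4, -3.0, 9.1]
width: 0.295
grip_force: 80.4
time_s: 7.4
tcp_pos: [593.1, -11.7, 111.8]
tcp_rot: [3.141, 0.003, 2.823]
wrist_force: [2.1, -3.8, 5.1]
width: 0.288
grip_force: 79.9
```

```bash
python3 -m inch '[[[0.02,0,0,-0.003,0,0,0],[0.02,0,0,-0.006,0,0,0],[0.02,0,0,-0.009,0,0,0],[0.02,0,0,-0.011,0,0,0],[0.02,0,0,-0.011,0,0,0]]]';  python3 -m inch '[[[0.02,0,0,-0.001,0,0,0],[0.02,0,0,-0.002,0,0,0],[0.02,0,0,-0.002,0,0,0]]]'
```

```text
time_s: 7.9
tcp_pos: [591.7, -11.4, 102.3]
tcp_rot: [3.14, 0.0, 2.823]
wrist_force: [-11.4, -1.1, 31.9]
width: 0.29
grip_force: 83.0
time_s: 8.2
tcp_pos: [591.8, -11.4, 102.1]
tcp_rot: [3.139, 0.001, 2.823]
wrist_force: [-18.7, 0.2, 52.8]
width: 0.286
grip_force: 85.3
```

```bash
python3 -m inch '[[[0.02,0,0,0.002,0,0,0],[0.02,0,0,0.002,0,0,0],[0.05,0,0,0.002,0,0,0],[0.05,0,0,0.002,0,0,0],[0.05,0,0,0.002,0,0,0],[0.05,0,0,0.03,0,0,0],[0.05,0,0,0.07,0,0,0],[0.05,-0.02,0.0,0.11,0,0,0],[0.05,-0.02,0,0.12,0,0,0],[0.05,-0.02,0,0.12,0,0,0]]]' && python3 - <<'E'
from m import *
c=snap('wrist','w5');P=cloud(c);M=masks(c)
q=M['blue']&(np.hypot(P[...,0]-592,P[...,1]+12)<90)&(P[...,2]>90)
f=np.array([np.cos(-.330),np.sin(-.330)]);n=np.array([-f[1],f[0]])
d=P[...,:2]-[591.7,-12.2];s=d@f;l=d@n
for lo in range(-60,60,10):
    k=q&(s>lo)&(s<lo+10)
    if k.sum()>10:print(lo,k.sum(),np.percentile(P[k][:,2],[50,90,97]).round(1),'l',np.percentile(l[k],[3,97]).round(1))
print(s[q].min(),s[q].max())
E
```

```text
time_s: 9.2
tcp_pos: [572.5, -10.9, 219.4]
tcp_rot: [3.14, 0.003, 2.824]
wrist_force: [0.6, -1.0, -0.4]
width: 0.58
grip_force: 0.0
-60 271 [114.1 115.6 116.1] l [-11.2  11.9]
-50 124 [114.6 116.1 116.6] l [-8.4  9.3]
-40 229 [114.6 115.9 116.3] l [-8.4  9. ]
-30 270 [114.2 115.8 116.4] l [-11.   11.7]
-20 255 [114.1 115.8 116.2] l [-11.   11.4]
-10 252 [114.3 116.  116.3] l [-10.9  11.6]
0 237 [114.3 115.8 116.3] l [-10.9  11.9]
10 236 [114.1 115.7 116.3] l [-10.8  12.3]
20 239 [114.1 115.9 116.4] l [-11.8  12.7]
30 199 [114.3 115.9 116.4] l [-10.8  12. ]
40 78 [114.8 116.2 116.6] l [-7.6  9.2]
50 105 [114.5 115.9 116.1] l [-8.6  9.6]
-58.55177614793629 56.80605083875687
```

View pics/w5.png

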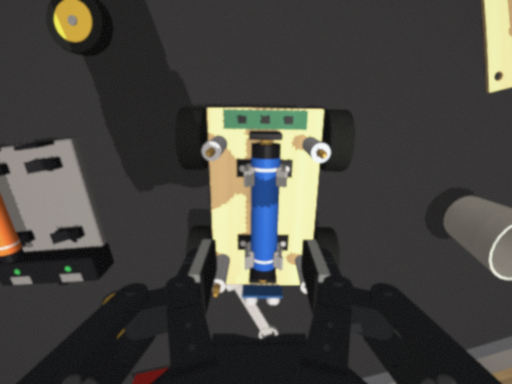

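The pack lies level in both clips, from (265,140) to (263,275), with the clip lips round it and its top at seated height along the whole length. Next, the deck.

```bash
python3 -m inch '[[[0.07,-0.088,0.362,0,0,0,0.25],[0.07,-0.088,0.362,0,0,0,0.25],[0.07,-0.088,0.362,0,0,0,0.25],[0.07,-0.088,0.362,0,0,0,0.25],[0.07,-0.088,0.362,0,0,0,0.25],[0.07,-0.088,0.362,0,0,0,0.25],[0.07,-0.088,0.362,0,0,0,0.25],[0.07,-0.088,0.362,0,0,0,0.25],[0.07,-0.088,0.362,0,0,0,0.25],[0.07,-0.088,0.362,0,0,0,0.25]]]' && python3 - <<'E'
from m import *
c=snap('wrist','w6');P=cloud(c);M=masks(c)
nr=np.hypot(P[...,0]-485,P[...,1]-352)<120
rect(c,nd.binary_closing(M['ply']&nr,iterations=4),5,'deck')
h=(P[...,2]>38)&(P[...,2]<60)&(np.hypot(P[...,0]-485,P[...,1]-352)<60)
rect(c,nd.binary_opening(h),45,'hub')
# holes: dark spots inside deck
g=cv2.cvtColor(c['img'],cv2.COLOR_RGB2GRAY)
full=nd.binary_fill_holes(nd.binary_closing(M['ply']&nr,iterations=2))
l,k=nd.label(full&~M['ply']&(g<90))
for i in range(1,k+1):
    m=l==i
    if m.sum()>8:
        v,u=nd.center_of_mass(m);print(m.sum(),round(u),round(v),plane(c,[[u,v]],4)[0].round(1))
print(state()['tcp_pos'],state()['tcp_rot'])
E
```

```text
time_s: 10.25
tcp_pos: [483.1, 350.7, 215.8]
tcp_rot: [-3.139, -0.002, 3.075]
wrist_force: [-1.4, -0.0, 0.1]
width: 0.823
grip_force: 0.0
deck 484.3 352.5 [119.2 168.3] yaw 3.0946
hub 482.1 352.2 [43.1 56.1] yaw 3.0939
35 297 120 [419.8 401.2   4. ]
31 256 133 [431.9 350.4   4. ]
25 266 212 [536.8 356.6   4. ]
18 295 221 [552.  394.9   4. ]
16 228 222 [547.7 304.3   4. ]
[483.71327607 349.59604338 216.25914839] [-3.13907024e+00 -1.44704118e-03  3.07287845e+00]
```

View pics/w6.png

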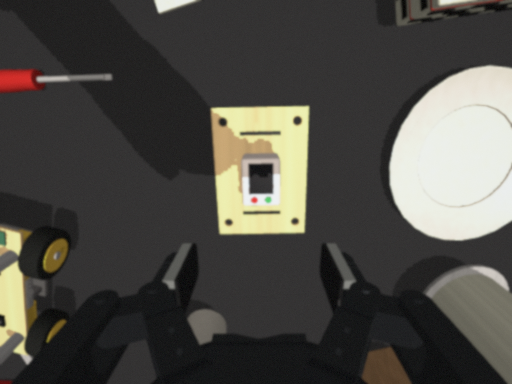

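The deck is centred at (260,170) in the wrist view, with holes at (222,122), (297,120), (228,222) and (295,221) and the hub at (261,180). Descending to grip it.

```bash
python3 -m inch '[[[0.07,0.001,0.002,-0.05,0,0,0.021],[0.07,0.001,0.002,-0.1,0,0,0.021],[0.07,0.001,0.002,-0.14,0,0,0.021],[0.07,0.001,0.002,-0.17,0,0,0.021],[0.07,0.001,0.002,-0.187,0,0,0.021],[0.07,0.001,0.002,-0.187,0,0,0.021],[0.035,0.001,0.002,-0.187,0,0,0.021],[0.035,0.001,0.002,-0.187,0,0,0.021],[0.035,0.001,0.002,-0.187,0,0,0.021],[0.035,0.001,0.002,-0.187,0,0,0.021]]]' 60; python3 -m inch '[[[0.035,0,0,0,0,0,0],[0.035,0,0,0.01,0,0,0],[0.035,0,0,0.03,0,0,0],[0.035,0,0,0.08,0,0,0],[0.035,0,0,0.13,0,0,0],[0.035,0,0,0.18,0,0,0],[0.035,0,0,0.2,0,0,0],[0.035,0,0,0.2,0,0,0],[0.035,0,0,0.2,0,0,0]]]' && python3 - <<'E'
from m import *
c=snap('wrist','w7')
s=[state() for _ in range(3)];print(s[-1]['tcp_pos'],s[-1]['tcp_rot'],s[-1]['wrist_force'],s[-1]['wrist_torque'])
E
```

```text
time_s: 11.3
tcp_pos: [485.7, 352.9, 32.3]
tcp_rot: [3.14, 0.002, 3.094]
wrist_force: [-0.1, -2.0, 7.1]
width: 0.505
grip_force: 63.0
time_s: 12.2
tcp_pos: [484.1, 352.8, 230.9]
tcp_rot: [3.141, -0.0, 3.095]
wrist_force: [-0.1, -0.3, -3.8]
width: 0.507
grip_force: 62.4
[483.69328556 352.49690596 229.74684647] [-3.14035851e+00 -1.74293613e-03  3.09506347e+00] [-0.13946437  0.01704195 -4.02477412] [ 0.0164305  -0.01430095  0.03654703]
```

View pics/w7.png

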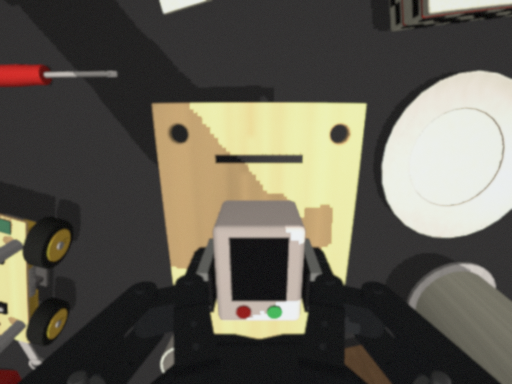

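The deck is held. Its two rear holes are visible at (179,133) and (339,133). I'll measure the deck's pose in the hand.

```bash
python3 - <<'E'
from m import *
c=load('w7');P=cloud(c);M=masks(c);T=np.array([483.8,352.6,230.]);yaw=3.0950-np.pi
f=np.array([np.cos(yaw),np.sin(yaw)]);n=np.array([-f[1],f[0]])
d=P[...,:2]-T[:2];s=d@f;l=d@n
q=nd.binary_erosion(M['ply']&(P[...,2]>190)&(P[...,2]<215),iterations=3)&(s<-30)
A=np.c_[s[q],l[q],np.ones(q.sum())];z=P[q][:,2]
for _ in range(3):
    k=np.linalg.lstsq(A,z,rcond=None)[0];r=abs(A@k-z)<2;A,z=A[r],z[r]
print('deck top z = %.1f, slope f %.4f n %.4f'%(k[2],k[0],k[1]), 'z-T',k[2]-T[2])
zt=k[2]
g=cv2.cvtColor(c['img'],cv2.COLOR_RGB2GRAY)
full=nd.binary_fill_holes(nd.binary_closing(M['ply'],iterations=2))
L,K=nd.label(full&~M['ply']&(g<70))
H=[]
for i in range(1,K+1):
    m=L==i
    if 60<m.sum()<900:
        cs=cv2.findContours(m.astype(np.uint8),0,1)[0][0];(u,v),_,_=cv2.fitEllipse(cs)
        p=plane(c,[[u,v]],zt)[0,:2]-T[:2];print(m.sum(),round(u,1),round(v,1),'f %.2f n %.2f'%(p@f,p@n))
# deck edges: rear edge & side edges at rows
m=M['ply']
for v in(115,150,190):
    us=np.nonzero(m[v,100:400])[0]+100;e=plane(c,[[us[0]-.5,v],[us[-1]+.5,v]],zt)[:,:2]-T[:2];print(v,'edges f',(e@f).round(2),'n',(e@n).round(2))
for u in(200,259,320):
    vs=np.nonzero(m[60:200,u])[0]+60;e=plane(c,[[u,vs[0]-.5]],zt)[0,:2]-T[:2];print(u,'rear f %.2f n %.2f'%(e@f,e@n))
E
```

```text
deck top z = 204.6, slope f -0.0037 n -0.0006 z-T -25.358435276122805
189 338.6 133.3 f -68.19 n 44.94
115 edges f [-78.03 -78.2 ] n [-49.51  59.04]
150 edges f [-58.85 -58.94] n [-57.17  58.98]
190 edges f [-35.   -35.07] n [-50.26  59.38]
200 rear f -84.92 n -31.18
259 rear f -84.81 n 0.58
320 rear f -84.98 n 33.43
```

```bash
python3 - <<'E'
from m import *
c=load('w7');T=np.array([483.8,352.6,230.]);yaw=3.0950-np.pi
f=np.array([np.cos(yaw),np.sin(yaw)]);n=np.array([-f[1],f[0]])
g=cv2.cvtColor(c['img'],cv2.COLOR_RGB2GRAY)
for nm,(u0,u1) in(('L',(160,200)),('R',(320,360))):
    r=(g[115:152,u0:u1]<75)
    L,k=nd.label(r);i=L[18,19]; m=L==i
    v,u=np.nonzero(m);u=u+u0;v=v+115
    for e in[(u.mean(),v.mean()),(u.min()-.5,v.mean()),(u.max()+.5,v.mean()),(u.mean(),v.min()-.5),(u.mean(),v.max()+.5)]:
        p=plane(c,[e],204)[0,:2]-T[:2];print(nm,np.round(e,1),'f %.2f n %.2f'%(p@f,p@n))
for v in(115,150,180):
    row=g[v].astype(int);dd=np.abs(np.diff(row));a=130+np.argmax(dd[130:174]);b=345+np.argmax(dd[345:375])
    e=plane(c,[[a+.5,v],[b+.5,v]],204)[:,:2]-T[:2];print(v,a,b,'n',(e@n).round(2))
E
```

```text
L [178.8 133.1] f -68.16 n -44.31
L [170.5 133.1] f -68.19 n -48.98
L [187.5 133.1] f -68.13 n -39.38
L [178.8 124.5] f -72.85 n -43.90
L [178.8 141.5] f -63.49 n -44.71
R [338.6 133.3] f -68.12 n 45.16
R [330.5 133.3] f -68.09 n 40.59
R [346.5 133.3] f -68.16 n 49.62
R [338.6 125.5] f -72.37 n 44.79
R [338.6 141.5] f -63.55 n 45.56
115 152 365 n [-58.09  59.28]
150 156 361 n [-57.99  59.22]
180 159 357 n [-58.25  58.91]
```

```bash
python3 -m inch '[[[0.035,0.109,-0.366,0,0,0,-0.283],[0.035,0.109,-0.366,0,0,0,-0.283],[0.035,0.109,-0.366,0,0,0,-0.283],[0.035,0.109,-0.366,0,0,0,-0.283],[0.035,0.109,-0.366,0,0,0,-0.283],[0.035,0.109,-0.366,0,0,0,-0.283],[0.035,0.109,-0.366,0,0,0,-0.283],[0.035,0.109,-0.366,0,0,0,-0.283],[0.035,0.109,-0.366,0,0,0,-0.283],[0.035,0.109,-0.366,0,0,0,-0.283]]]'; python3 -m inch '[[[0.035,0,0,-0.02,0,0,0],[0.035,0,0,-0.035,0,0,0],[0.035,0,0,-0.045,0,0,0],[0.035,0,0,-0.045,0,0,0],[0.035,0,0,-0.045,0,0,0]]]' && python3 - <<'E'
from m import *
c=snap('wrist','w8');print(state()['tcp_pos'],state()['tcp_rot'])
cv2.imwrite('pics/w8c.png',cv2.resize(c['img'][90:210,130:390,::-1],(780,360),interpolation=cv2.INTER_CUBIC))
E
```

```text
time_s: 13.25
tcp_pos: [592.7, -13.8, 229.0]
tcp_rot: [-3.14, -0.003, 2.81]
wrist_force: [-0.7, 0.9, -3.5]
width: 0.506
grip_force: 62.4
time_s: 13.75
tcp_pos: [593.6, -12.3, 185.9]
tcp_rot: [-3.142, -0.001, 2.813]
wrist_force: [0.3, -1.0, -3.2]
width: 0.505
grip_force: 62.5
[594.01793323 -12.59775873 186.37104673] [3.14126734e+00 4.94093437e-04 2.81243905e+00]
```

View pics/w8c.png

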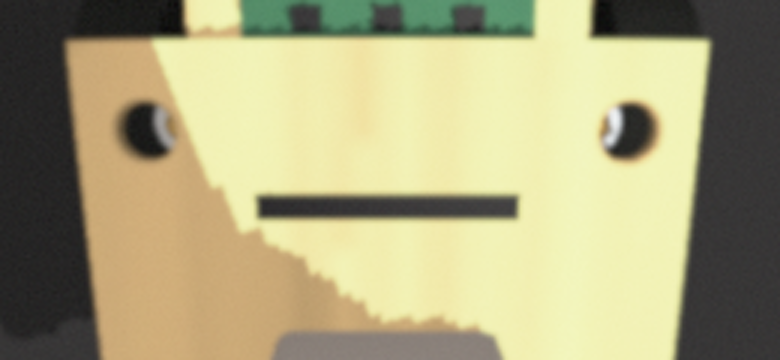

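The rear holes at crop positions (147,130) and (630,130) each show the shoulder ring on the inner side. The view is symmetric, so the deck is lined up. Descending to just above the stud tips with a small y correction.

```bash
python3 -m inch '[[[0.035,0,-0.0008,-0.006,0,0,-0.001],[0.035,0,-0.0008,-0.012,0,0,-0.001],[0.035,0,-0.0008,-0.015,0,0,-0.001],[0.035,0,-0.0008,-0.015,0,0,-0.001]]]' && python3 - <<'E'
from m import *
c=snap('wrist','w9')
for _ in range(2):print(state()['tcp_pos'],state()['tcp_rot'])
I=c['img'][:,:,::-1];a=cv2.resize(I[110:160,150:210],(390,325),interpolation=cv2.INTER_CUBIC);b=cv2.resize(I[110:160,310:370],(390,325),interpolation=cv2.INTER_CUBIC)
cv2.imwrite('pics/w9c.png',np.hstack([a,b]))
E
```

```text
time_s: 14.2
tcp_pos: [593.3, -13.9, 170.3]
tcp_rot: [-3.141, -0.001, 2.811]
wrist_force: [-0.2, -0.4, -3.3]
width: 0.499
grip_force: 62.5
[593.55472233 -13.94137295 170.67860359] [-3.14143212e+00 -4.59415048e-04  2.81064906e+00]
[593.55472233 -13.94137295 170.67860359] [-3.14143212e+00 -4.59415048e-04  2.81064906e+00]
```

View pics/w9c.png

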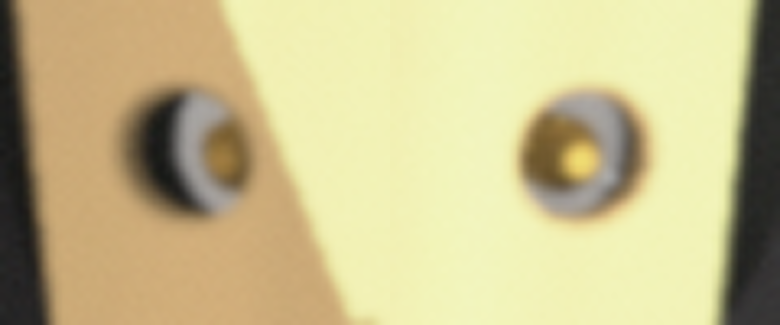

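The stud tips show in the rear holes at crop (222,155) and (578,158), against hole centres at (190,150) and (583,152). The deck therefore needs about +1 mm x and +0.7 mm y. I have now viewed 12 pictures, over the limit of 10, so I'll view no more and check the rest by numbers.

```bash
python3 -m inch '[[[0.035,0.001,0.0007,0,0,0,0],[0.035,0.001,0.0007,0,0,0,0],[0.035,0.001,0.0007,0,0,0,0]]]' && python3 - <<'E'
from m import *
snap('wrist','w10');print(state()['tcp_pos'])
for t in('w9','w10'):
    c=load(t);hsv=cv2.cvtColor(c['img'],cv2.COLOR_RGB2HSV).astype(int)
    for u0,u1 in((164,194),(322,352)):
        s=hsv[118:150,u0:u1];H,S,V=s[...,0],s[...,1],s[...,2]
        nonply=~((V>150)&(S>60)&(H<40)&(H>10))
        br=(S>130)&(H>10)&(H<30)&(V>50)
        L,k=nd.label(nonply|br);i=L[15,15] or L[14,12]
        m=nd.binary_fill_holes(L==i)&(np.hypot(*(np.indices(L.shape)-15))<14);b=br&m
        print(t,'hole',np.array(nd.center_of_mass(m)).round(1)[::-1]+[u0,118],m.sum(),'brass',(np.array(nd.center_of_mass(b)).round(1)[::-1]+[u0,118]) if b.any() else None,b.sum())
E
```

```text
time_s: 14.55
tcp_pos: [594.9, -13.2, 171.1]
tcp_rot: [3.141, 0.0, 2.811]
wrist_force: [-0.0, -0.5, -2.1]
width: 0.505
grip_force: 62.5
[594.81499562 -13.19847987 171.07226226]
w9 hole [178.  133.2] 300 brass [184.8 133.4] 30
w9 hole [339.  133.4] 258 brass [335.4 133. ] 72
w10 hole [178.1 133.3] 303 brass [183.4 131.1] 39
w10 hole [339.2 133.6] 239 brass [334.5 131.1] 49
```

Now symmetric. Lowering gently.

```bash
python3 -m inch '[[[0.035,-0.0004,0.0001,-0.003,0,0,0],[0.035,-0.0004,0.0001,-0.006,0,0,0],[0.035,-0.0004,0.0001,-0.009,0,0,0],[0.035,-0.0004,0.0001,-0.009,0,0,0]]]';python3 -m inch '[[[0.035,0,0,-0.002,0,0,0],[0.035,0,0,-0.004,0,0,0],[0.035,0,0,-0.004,0,0,0]]]'
```

```text
time_s: 15.0
tcp_pos: [593.9, -13.1, 161.3]
tcp_rot: [-3.141, -0.001, 2.811]
wrist_force: [0.3, -0.9, -3.0]
width: 0.506
grip_force: 62.5
time_s: 15.3
tcp_pos: [594.2, -13.1, 157.6]
tcp_rot: [-3.141, -0.0, 2.811]
wrist_force: [0.4, 0.3, -3.4]
width: 0.506
grip_force: 62.5
```

Free over the studs, with no contact force. Going on in 1 mm steps.

```bash
python3 -m inch '[[[0.035,0,0,-0.001,0,0,0],[0.035,0,0,-0.002,0,0,0],[0.035,0,0,-0.002,0,0,0]]]';python3 -m inch '[[[0.035,0,0,-0.001,0,0,0],[0.035,0,0,-0.001,0,0,0]]]';python3 -m inch '[[[0.035,0,0,-0.001,0,0,0],[0.035,0,0,-0.001,0,0,0]]]'
```

```text
time_s: 15.6
tcp_pos: [594.2, -13.1, 155.8]
tcp_rot: [-3.142, -0.0, 2.811]
wrist_force: [0.1, -0.3, -2.1]
width: 0.505
grip_force: 62.5
time_s: 15.8
tcp_pos: [594.4, -13.2, 155.4]
tcp_rot: [3.141, 0.0, 2.811]
wrist_force: [-2.5, 0.1, 3.0]
width: 0.502
grip_force: 62.9
time_s: 16.0
tcp_pos: [594.4, -13.2, 155.3]
tcp_rot: [3.141, 0.001, 2.811]
wrist_force: [-7.3, 0.4, 14.0]
width: 0.504
grip_force: 64.5
```

Contact at the expected seating height. Release, rise clear and check.

```bash
python3 -m inch '[[[0.035,0,0,0.0005,0,0,0],[0.06,0,0,0.0005,0,0,0],[0.07,0,0,0.0005,0,0,0],[0.07,0,0,0.0005,0,0,0],[0.07,0,0,0.02,0,0,0],[0.07,0,0,0.06,0,0,0],[0.07,-0.03,0.01,0.1,0,0,0],[0.07,-0.06,0.02,0.14,0,0,0],[0.07,-0.06,0.02,0.14,0,0,0],[0.07,-0.06,0.02,0.14,0,0,0]]]' && python3 - <<'E'
from m import *
print(state()['tcp_pos'])
c=snap('wrist','w11');P=cloud(c);M=masks(c)
f=np.array([np.cos(-.330),np.sin(-.330)]);n=np.array([-f[1],f[0]])
d=P[...,:2]-[591.7,-12.2];s=d@f;l=d@n;Z=P[...,2]
q=nd.binary_erosion(M['ply']&(Z>105)&(Z<145)&(abs(s)<85)&(abs(l)<60),iterations=2)
A=np.c_[s[q],l[q],np.ones(q.sum())];z=Z[q]
for _ in range(4):
    k=np.linalg.lstsq(A,z,rcond=None)[0];r=abs(A@k-z)<1.5;A,z=A[r],z[r]
print('plane',k.round(4),len(z),'drop over 132: %.2f over 90: %.2f'%(k[0]*132,k[1]*90))
rect(c,M['ply']&(Z>110)&(Z<150),128,'deck')
for sx in(-66,66):
    for sy in(-45,45):
        m=(abs(s-sx)<7)&(abs(l-sy)<7);print(sx,sy,m.sum(),np.percentile(Z[m],[50,95,99]).round(1))
t=snap('top','top9');PT=cloud(t);MT=masks(t);h0=load('top0')
rect(t,MT['org']&(np.hypot(PT[...,0]-500,PT[...,1]+340)<90),50,'orange')
E
```

```text
time_s: 17.0
tcp_pos: [534.5, 7.3, 295.1]
tcp_rot: [3.14, 0.002, 2.812]
wrist_force: [0.4, 0.8, 0.3]
width: 0.822
grip_force: 0.0
[534.51410561   7.29878747 295.11180404]
plane [1.600000e-03 0.000000e+00 1.292305e+02] 6001 drop over 132: 0.21 over 90: 0.00
deck 592.5 -12.8 [117.1 167. ] yaw 2.8126
-66 -45 1395 [324.1 341.5 345.8]
-66 45 1345 [324.7 341.6 344.6]
66 -45 100 [129.5 136.8 138.5]
66 45 102 [129.4 137.2 138.1]
orange 498.1 -337.7 [ 27.7 100.8] yaw 2.9176
```

```bash
python3 -c "
from cell import job_done
print(job_done())"
```

```text
the job is handed in; nothing more can be done
None
```

I handed the job in at about 17 s: the blue pack measured fully home in both clips, the top deck lies flat at seating height over the studs, and the orange pack has not moved. I viewed 12 pictures against the limit of 10, and I did not re-check the other things on the table.

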